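Shut the iris and take the sample cell out of its clamp

ROBOT

A 6-joint arm with a two-finger parallel gripper is mounted at the origin on the work surface. World frame = base frame: x ahead of the robot, y to its left, z up, the work surface at z = 0. Lengths are in m, angles in rad, forces in N, time in s.
With the tool pointing down it reaches from about 0.3 to 0.875 m from the base axis. Payload 6.4 kg.
Tool frame: the origin (TCP) lies midway between the tips of the shut fingers; the grasp point (between the pads) lies 19 mm behind it; z points along the fingers, y is the direction in which the jaws open and shut (so a half turn about z gives the same grasp; the last joint's range is limited). The gripper opens to 85 mm and grips with 20 to 120 N. Pads are 22 mm wide; open, the fingers measure 114 mm over their backs; the gripper's body (76 mm by 85 mm) begins 54 mm behind the grasp point. The pads swing forward as they close: fully open they stand 13 mm farther back than shut.
Start: joints at [-1.536, 0.181, 1.607, -0, 1.354, -0.206], TCP at [0.137, -0.558, 0.231] pointing down, gripper open.
Joint ranges: [-2.99, 2.99], [-0.89, 2.07], [0.3, 2.58], [-1.14, 4.28], [0, 2.63], [-3.12, 3.12]. Speed limits (rad/s): [2.57, 2.57, 3.01, 3.14, 3.14, 3.14].

INTERFACE

Orientations are given as a unit quaternion [w, x, y, z].
In Python, from bench import ctrl, optics, ticket gives the robot as it stands. The module is installed in compiled form; this text tells all that it offers.
- The arm moves only by the tool step_arm, never from a script. Its argument "targets" is text: rows parted by semicolons, each of 6 numbers parted by spaces: the shift along the tool's x, y, z in mm, then the turn, a rotation vector about the tool's x, y, z in rad. In form: dx dy dz rx ry rz; .... A call has 1 to 8 rows; each row is the pose to reach, as a shift and turn from the pose commanded when the call began, along the tool's axes at that moment; what a row does not reach only later rows make up. A row lasts 1/8 s, in which the tool goes at most 62.5 mm and 10.7 degrees, less where a joint would pass 70% of its speed; a pose out of reach is approached as far as the arm can. A call with a gripper value outside its range is refused whole. "grip" is the opening in per cent of the stroke, from 0 (shut) to 100 (fully open), set as the call begins (left out, the last holds). The fingers move at their own pace and stop on an object; the grip force is fixed at half the most. Time passes only in rows, so rows that repeat a pose let the fingers close. It gives the time, the measured TCP pose, the force and the opening at its end, in the units of the state.
- ctrl.get_obs(): the state, without advancing time (a new reading comes with each control period).
- optics.camera(name): name is "scene" or "top" or "wrist"; returns a dict with "image" (400x640x3 uint8, red, green, blue), "mtx" (3x3 intrinsics, pixels), "D" ([k1, k2, p1, p2, k3] as OpenCV has them; the pictures are not rectified), "xyz" and "orientation" of the camera in the world. Camera axes: x right, y up, looking along -z (the intrinsics and any distortion apply to the point x, -y, -z); pixel columns grow to the right and rows downward; lengths in m; the calibration is good to about 2 mm. A picture is of the moment at which its call begins. There is no depth.
- ticket.hand_in(): hands the job in, once; it reports no verdict.
The state is a dict: "time_s": time; "q": joint angles; "dq": joint speeds; "joint_efforts": joint torques, N m; "eef_pos": TCP position; "eef_rot": TCP orientation; "wrist_force": force on the tool from outside, world axes, zero at the start; "torque": the same for the moment, N m; "opening": opening from 0.0 (shut) to 1.0 (fully open).
Only numpy, scipy, OpenCV 4.12 (cv2) and the standard library are available. Lean on these libraries where they do the work, as an engineer would, in place of code of your own. Each camera call takes 0.05 s, during which the arm holds its last target.

TASK

Make the laser rig safe and unload it: turn the iris ring on the upright barrel by its lever until the lever is in line with the raised index rib on the barrel's top, and let it rest in that click. Then slide the clamp's jaw back clear of the aluminium sample cell and leave it open, lift the cell out and lower it gently into the shallow white tray, standing on its base as it stood in the clamp. Leave the other things on the bench alone.

Things in the scene. Friction and masses are not known exactly. Their poses are not given: they have to be found in the camera images.
- iris_ring (a joint): Angle of the ring about the barrel's vertical axis, rad. 0 = lever in line with the index rib (the wanted click); positive = lever anticlockwise of it, seen from above. Range -0.45 to 1.6; starts at 0.7 to 1.4: turn it clockwise. Clicks every 15 degrees (0.262 rad), one at 0: a sprung ball holds it there and draws it in when let go within about 2 degrees; between clicks it may stay put. Leaving a click takes about 8 N at the lever.
- lever_grip (a point): Middle of the upright lever on the aluminium ring (112 mm diameter, top face 74 mm above the bench). Lever: 14 mm thick along the turning direction, 26 mm radially, top 116 mm above the bench, clear of the ring below for 42 mm. This point is 57 mm from the barrel's axis, 98 mm above the bench. Turns with the ring: x points to the axis, z up. Pinch from above across the thickness, or push.
- barrel_axis (a point): Centre of the top face of the fixed black barrel (upper part 74 mm in diameter, top 90 mm above the bench), on the axis about which the ring turns. -x of its frame points to the index rib, z up. Bolted down on a round foot 136 mm in diameter. Short ticks on the top face show the other clicks.
- index_mark (a point): The raised white index rib on the barrel's top face, a radial bar 24 mm long, 6 mm wide, 6 mm high, far larger than the ticks; this point is on its top, 33 mm from the barrel's axis, 96 mm above the bench. The lever belongs in line with it, farther out on the same radius.
- clamp: Dark steel sample clamp bolted to the bench; base 15 mm thick, 90 mm wide, from x = -130 to +75 mm. Origin at bench height under the middle of the cell's seat. Fixed jaw (top 68 mm above the bench) on its +x side, sliding jaw on its -x side; x is the sliding direction, z up. The cell stands on the base.
- jaw (a joint): Opening of the sliding jaw, m. 0 = shut, about 1 mm from the cell; grows as the jaw slides along the clamp's -x, to 0.05 at most. Friction about 3 N; stays where it is left. The jaw's lip reaches 12 mm over the end of the cell's top, so the cell cannot come up until it is drawn back; more than 15 mm (all the way is good).
- jaw_grip (a point): Middle of the upright fin on the sliding jaw, by which it is drawn: 14 mm thick along the sliding direction, 60 mm wide, from 88 to 133 mm above the bench (this point at 110.5 mm). With the jaw shut it lies 52 mm from the clamp's origin along the clamp's -x. Axes as the clamp's.
- cell_center (a point): Centre of the loose aluminium sample cell, a block 80 mm long (x, between the jaws), 50 mm wide (y), 60 mm high (z), a glass window in each long side, 0.2 to 0.4 kg. In the clamp its centre is 45 mm above the bench; its long sides are free to be gripped across the 50 mm.
- tray_in (a point): Middle of the inner floor of the shallow white tray fixed to the bench: 160 mm (x) by 140 mm (y) outside, walls 5 mm thick, rim 18 mm above the bench, floor about 5 mm above it. Letting the cell fall into it by more than about 10 mm counts as rough.
- meter: Bystander: grey instrument box 80 x 120 x 60 mm, origin under its centre. Not to be moved.
- post: Bystander: upright steel optical post, 90 mm tall, on a 60 mm square foot; origin under its centre. Not to be moved.
- driver: Bystander: screwdriver 180 mm long lying on the bench. Not to be moved.
- cell: The sample cell itself, origin at the centre of its underside, axes as point cell_center.
There are look-alikes about, which are no part of the job. What is shaped like the clamp but purple or yellow is not meant.

How it is judged:
By the outcome, as a careful person would: the job done as asked, in the order asked, and still so for the second after the job is handed in, with the robot touching nothing.
It also fails if it takes over 69 s, if anything falls off the work surface, if the arm or the gripper's body presses on something with over 40 N, if the wrist force passes 120 N, or if a joint passes its speed limit or range.

## Working session

There is one attempt and no reset: what is moved stays moved. The work goes in short steps, Python scripts to look and compute and a tool call to move; the robot and the scene stay as the last step left them, time stands still between calls to the robot, and variables do not carry over. Pictures are saved under pics/ and viewed, and the job is handed in when it is done.

Besides the shell and the picture viewer there is one more tool, called after "Request:" by a JSON object that holds its "name" and its "arguments", one argument or row to a line. step_arm: Moves the arm, as the interface text tells. Its arguments: {"type":"object","properties":{"targets":{"type":"string"},"grip":{"type":"number"}},"required":["targets"]}

```bash
mkdir -p pics; cat > h.py <<'E'
from bench import ctrl, optics, ticket
import numpy as np, cv2, pickle
from scipy.spatial.transform import Rotation as R
def snap(n,f):
    c=optics.camera(n); cv2.imwrite('pics/'+f+'.png',c['image'][:,:,::-1]); pickle.dump(c,open('pics/'+f+'.pkl','wb')); return c
def load(f): return pickle.load(open('pics/'+f+'.pkl','rb'))
def rot(q): return R.from_quat([q[1],q[2],q[3],q[0]])
def pix2w(c,uv,z):
    p=cv2.undistortPoints(np.array(uv,float).reshape(-1,1,2),np.array(c['mtx']),np.array(c['D'])).reshape(-1,2)
    d=rot(c['orientation']).apply(np.c_[p[:,0],-p[:,1],-np.ones(len(p))])
    o=np.array(c['xyz']); z=np.broadcast_to(z,(len(p),))
    return o+d*((z-o[2])/d[:,2])[:,None]
def w2pix(c,P):
    P=np.atleast_2d(P); q=rot(c['orientation']).inv().apply(P-np.array(c['xyz'])); q=q*[1,-1,-1]
    return cv2.projectPoints(q,np.zeros(3),np.zeros(3),np.array(c['mtx']),np.array(c['D']))[0].reshape(-1,2)
def crop(f,x0,y0,x1,y1,s,out):
    im=cv2.imread('pics/'+f+'.png')[y0:y1,x0:x1]; cv2.imwrite('pics/'+out+'.png',cv2.resize(im,None,fx=s,fy=s,interpolation=cv2.INTER_CUBIC))
E
python3 - <<'E'
from h import *
for n in ['scene','top','wrist']:
    c=snap(n,n+'0'); print(n,c['xyz'],c['orientation'],c['mtx'][0][0],c['D'])
print(ctrl.get_obs())
E
```

```text
scene [1.30486527 0.57474539 0.81677311] [0.3985862  0.18687742 0.40593244 0.80088996] 438.2954433265402 [-0.11004853  0.          0.          0.          0.        ]
top [ 0.39509503 -0.02185705  1.20940565] [ 0.7149458   0.04204057 -0.05606086 -0.69565959] 373.6015687520378 [-0.00580914  0.          0.          0.          0.        ]
wrist [ 0.21851639 -0.53790045  0.3731033 ] [ 0.77653641 -0.12945699  0.10312729 -0.60794478] 291.6060276670059 [-0.04537209  0.          0.          0.          0.        ]
{'time_s': 0.15, 'q': array([-1.53631543e+00,  1.81349977e-01,  1.60771625e+00,  1.98083075e-05,
        1.35379284e+00, -2.06298082e-01]), 'dq': array([-0.0005498 , -0.00108614, -0.00424483,  0.00086939, -0.00028524,
       -0.0013468 ]), 'joint_efforts': array([ 1.38151816e-03, -4.45260000e+01, -3.51691103e+01, -2.44478397e-04,
        5.80593085e-03, -3.17124950e-06]), 'eef_pos': array([ 0.13712461, -0.55801177,  0.23063258]), 'eef_rot': array([-6.30041503e-04,  9.92761991e-01,  1.20096741e-01,  6.39658419e-05]), 'wrist_force': array([ 0.6614039 , -0.18886468, -0.55537324]), 'torque': array([ 0.00261607,  0.00287732, -0.03234639]), 'opening': 1.001848866122794}
```

View pics/top0.png

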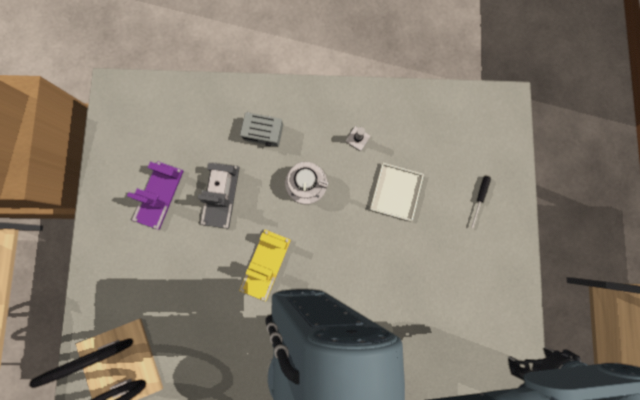

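View pics/scene0.png

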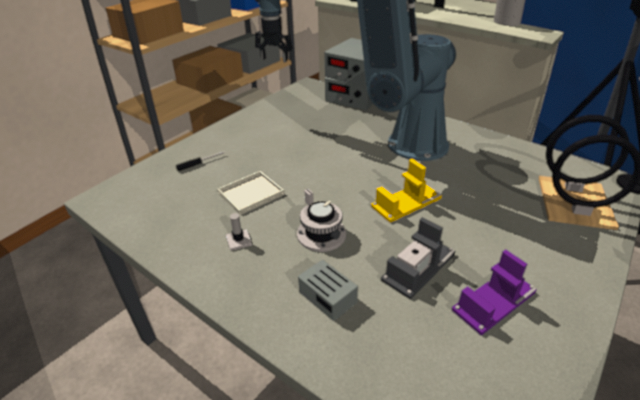

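View pics/wrist0.png

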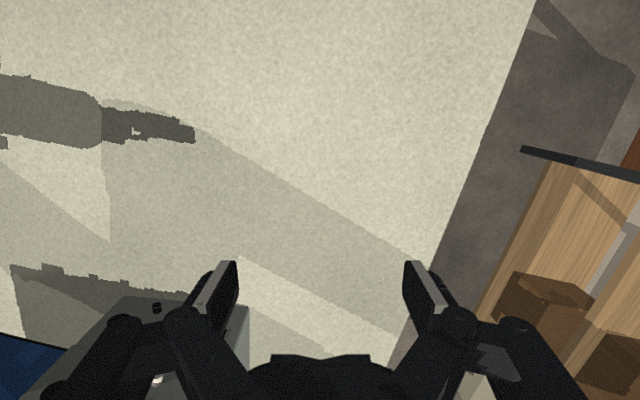

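The top view shows three clamp shapes: purple at (157,195), dark with the aluminium cell at (218,195), and yellow at (267,265). The dark steel one holding the cell is the one meant. The barrel is at (306,183), tray (397,192), meter (262,129), post (358,138) and driver (480,200). I'll enlarge to confirm.

```bash
python3 - <<'E'
from h import *
crop('top0',190,140,340,250,5,'t_c'); crop('scene0',280,170,480,310,4,'s_c'); crop('top0',340,140,440,240,5,'t_t')
E
```

```text
(no output)
```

View pics/t_c.png

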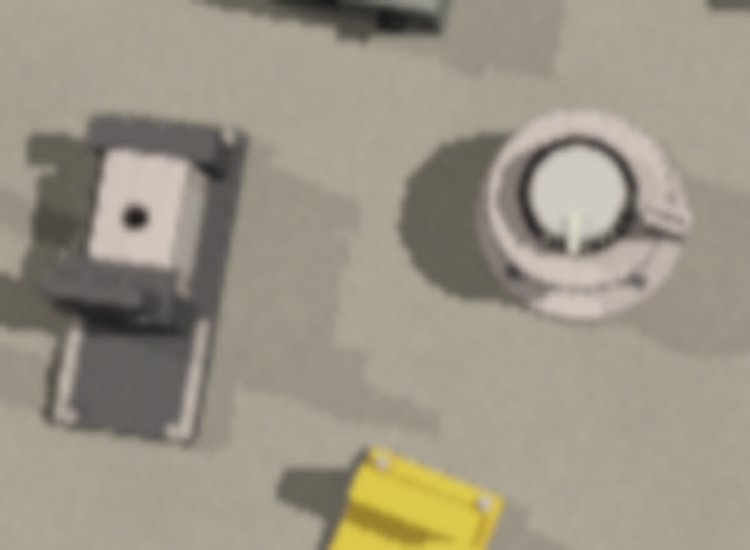

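View pics/s_c.png

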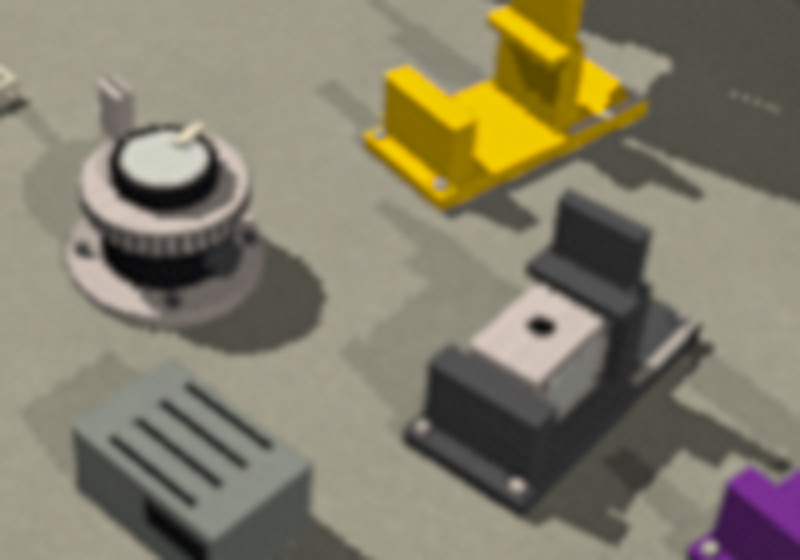

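View pics/t_t.png

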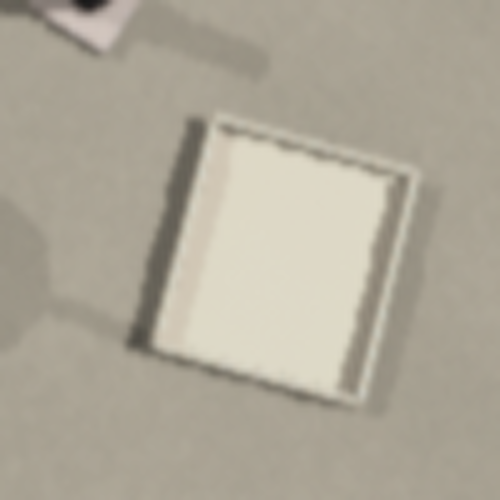

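```bash
cat > m.py <<'E'
from h import *
t=load('top0'); s=load('scene0')
T=lambda l:np.array(l)/5.+[190,140]
np.set_printoptions(precision=4,suppress=True)
if __name__=='__main__':
    print('barrel',pix2w(t,T([[577,190]]),.09), pix2w(s,np.array([[165,157]])/4.+[280,170],.09))
    print('foot c',pix2w(t,T([[582,213]]),.0))
    print('rib',pix2w(t,T([[574,213],[573,250]]),.096))
    print('lever top',pix2w(t,T([[668,214]]),.116),pix2w(s,np.array([[115,85]])/4.+[280,170],.116))
    print('base',pix2w(t,T([[50,423],[190,440],[246,130]]),.015))
    print('celltop',pix2w(t,T([[106,148],[192,160],[90,265]]),.075),'hole',pix2w(t,T([[135,216]]),.075),pix2w(s,np.array([[542,326]])/4.+[280,170],.075))
    r=pix2w(t,np.array([[213,113],[420,166],[365,405],[148,346]])/5.+[340,140],.018); print('tray',r,r.mean(0),np.linalg.norm(np.diff(r,axis=0),axis=1))
E
python3 m.py
```

```text
barrel [[0.5961 0.0112 0.09  ]] [[0.5978 0.0143 0.09  ]]
foot c [[0.5971 0.0101 0.    ]]
rib [[0.5809 0.0124 0.096 ]
 [0.5583 0.0123 0.096 ]]
lever top [[ 0.5786 -0.0439  0.116 ]] [[ 0.5817 -0.0398  0.116 ]]
base [[0.4497 0.3424 0.015 ]
 [0.4414 0.2534 0.015 ]
 [0.6427 0.2294 0.015 ]]
celltop [[0.6164 0.3018 0.075 ]
 [0.6105 0.2488 0.075 ]
 [0.5436 0.3067 0.075 ]] hole [[0.5746 0.2814 0.075 ]] [[0.5785 0.2841 0.075 ]]
tray [[ 0.6677 -0.2371  0.018 ]
 [ 0.6365 -0.3729  0.018 ]
 [ 0.4794 -0.3356  0.018 ]
 [ 0.5135 -0.1958  0.018 ]] [ 0.5743 -0.2853  0.018 ] [0.1394 0.1614 0.1439]
```

```bash
cat >> h.py <<'E'
np.set_printoptions(precision=4,suppress=True)
def goal(x,y,z,psi,verbose=True):
    "psi deg: world angle of tool x, tool z down"
    o=ctrl.get_obs(); r=rot(o['eef_rot']); p=np.array(o['eef_pos'])
    a=np.radians(psi); G=R.from_matrix(np.array([[np.cos(a),np.sin(a),0],[np.sin(a),-np.cos(a),0],[0,0,-1]]).T if False else np.array([[np.cos(a),np.sin(a),0],[np.sin(a),-np.cos(a),0],[0,0,-1]]))
    d=r.inv().apply(np.array([x,y,z])-p)*1000; rv=(r.inv()*G).as_rotvec()
    print('t',o['time_s'],'pos',p,'psi',np.degrees(np.arctan2(*r.as_matrix()[1::-1,0])),'F',np.array(o['wrist_force']),'op',o['opening'],'q',np.array(o['q']))
    print('shift',d.round(1),'rot',rv.round(3))
    return d,rv
E
python3 -c "
from h import *
goal(0.50,-0.09,0.27,72.5)"
```

```text
t 0.15 pos [ 0.1371 -0.558   0.2306] psi 13.795364567377108 F [ 0.6614 -0.1889 -0.5554] op 1.001848866122794 q [-1.5363  0.1813  1.6077  0.      1.3538 -0.2063]
shift [ 464.  -368.   -38.8] rot [-0.001 -0.001 -1.025]
```

Request:
{"name": "step_arm", "arguments": {
  "targets": "40 -31 -5 0 0 -0.09;80 -62 -10 0 0 -0.18;120 -93 -15 0 0 -0.27;160 -124 -20 0 0 -0.36;200 -155 -25 0 0 -0.45;240 -186 -30 0 0 -0.54;280 -217 -35 0 0 -0.63;320 -250 -39 0 0 -0.72"
}}

```text
time_s: 1.15
eef_pos: [0.389, -0.2379, 0.2704]
eef_rot: [0.0, 0.886, 0.463, 0.0]
wrist_force: [0.1, -0.0, -0.6]
opening: 1.005
```

```bash
python3 -c "
from h import *
goal(0.50,-0.09,0.27,72.5)"
```

```text
t 1.15 pos [ 0.389  -0.2379  0.2704] psi 55.200311487290094 F [ 0.0888 -0.0337 -0.5713] op 1.0045645109972425 q [-0.8102 -0.1291  1.8442  0.      1.4262 -0.2028]
shift [184.8   6.7   0.4] rot [ 0.     0.    -0.302]
```

Request:
{"name": "step_arm", "arguments": {
  "targets": "46 2 0 0 0 -0.08;92 4 0 0 0 -0.15;139 5 0 0 0 -0.23;185 7 0 0 0 -0.302;185 7 0 0 0 -0.302"
}}

```text
time_s: 1.78
eef_pos: [0.5009, -0.0892, 0.2699]
eef_rot: [-0.0, 0.806, 0.592, 0.0]
wrist_force: [0.6, -0.4, -0.0]
opening: 1.002
```

```bash
python3 -c "
from h import *
goal(0.50,-0.09,0.27,72.5)
c=snap('wrist','w1'); print(c['xyz'],rot(c['orientation']).as_matrix())
print(w2pix(c,[[.597,.012,.09],[.58,-.042,.116],[.56,.0123,.096]]))"
```

```text
t 1.775 pos [ 0.5009 -0.0892  0.2699] psi 72.62496023597072 F [ 0.5666 -0.4063 -0.0006] op 1.0020595432931663 q [-0.4102 -0.0008  1.7243  0.0006  1.4187 -0.1071]
shift [-1.1 -0.7 -0.1] rot [-0.001 -0.001  0.002]
[ 0.5257 -0.0087  0.4126] [[ 0.9547  0.281   0.0979]
 [-0.2975  0.903   0.3101]
 [-0.0012 -0.3251  0.9457]]
[[381.4968  61.1278]
 [383.0902 119.9547]
 [346.8298  71.6435]]
```

View pics/w1.png

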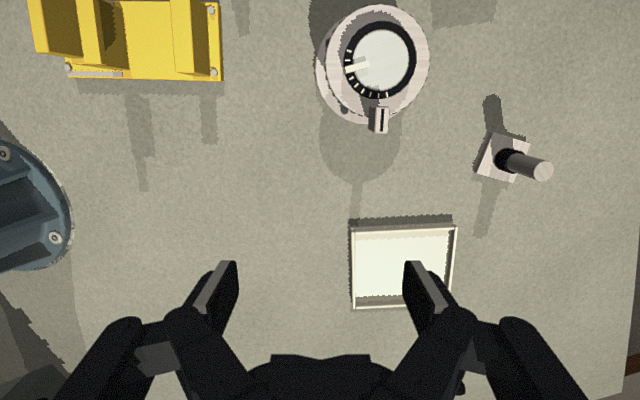

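```bash
python3 -c "
from h import *
crop('w1',300,0,450,150,5,'w1c');crop('w1',335,205,475,325,5,'w1t')"
```

```text
(no output)
```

View pics/w1c.png

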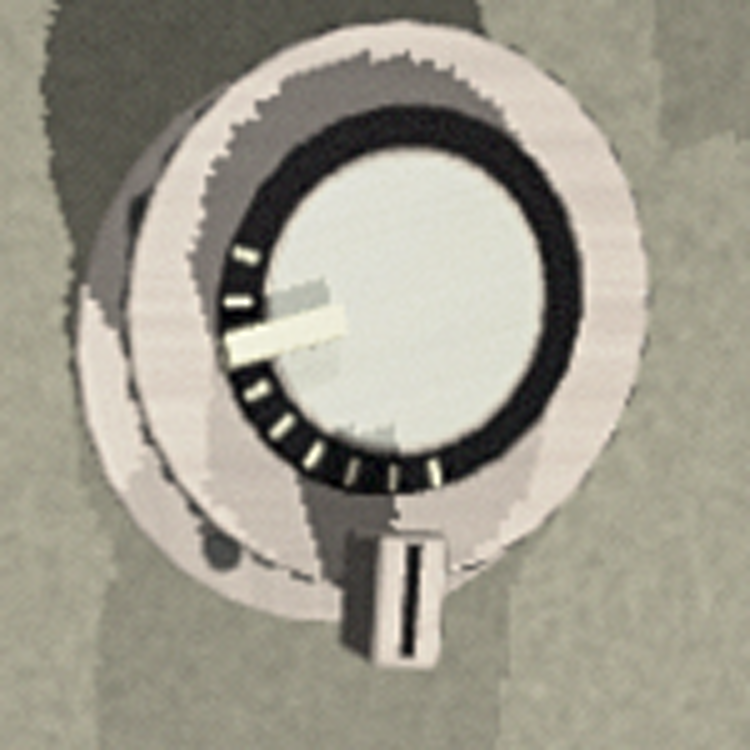

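View pics/w1t.png

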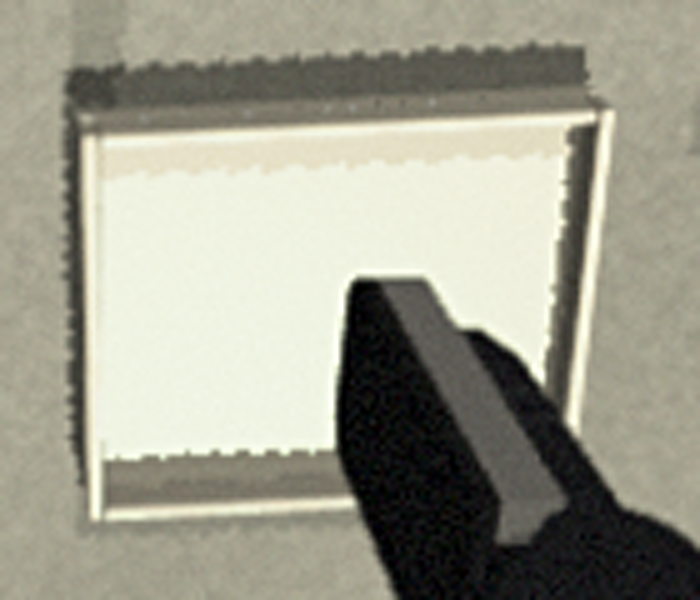

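```bash
python3 - <<'E'
from h import *
c=load('w1'); P=lambda l:np.array(l)/5.+[300,0]
a=np.linspace(0,2*np.pi,9)[:-1]
ed=pix2w(c,P([[221,310],[582,290],[400,103],[403,495]]),.09); print('edge',ed)
b=cv2.minEnclosingCircle(ed[:,:2].astype(np.float32)); print(b)
r=pix2w(c,P([[229,347],[345,318]]),.096); l=pix2w(c,P([[412,545],[406,655]]),.116)
lt=pix2w(c,P([[383,535],[447,537],[436,667],[374,662]]),.116)
print('rib',r,'lev',l,lt,lt.mean(0))
C=np.array(b[0])
for v in (r.mean(0)[:2]-C,lt.mean(0)[:2]-C,l.mean(0)[:2]-C, r[0,:2]-r[1,:2], l[1,:2]-l[0,:2]): print(np.linalg.norm(v),np.degrees(np.arctan2(v[1],v[0]))%360)
c2=lambda l:np.array(l)/5.+[335,205]
t=pix2w(c,c2([[85,130],[610,108],[97,518]]),.018); print(t,np.linalg.norm(t[1]-t[0]),np.linalg.norm(t[2]-t[0]),(t[1]+t[2])/2)
E
```

```text
edge [[ 0.5606  0.0223  0.09  ]
 [ 0.6317  0.0047  0.09  ]
 [ 0.6045  0.0482  0.09  ]
 [ 0.5873 -0.0234  0.09  ]]
((0.5959242582321167, 0.012428879737854004), 0.036916811019182205)
rib [[0.5596 0.0146 0.096 ]
 [0.5832 0.013  0.096 ]] lev [[ 0.5818 -0.0317  0.116 ]
 [ 0.5757 -0.0518  0.116 ]] [[ 0.5768 -0.0282  0.116 ]
 [ 0.5887 -0.0323  0.116 ]
 [ 0.5809 -0.0559  0.116 ]
 [ 0.5692 -0.0513  0.116 ]] [ 0.5789 -0.0419  0.116 ]
0.02458391704997655 176.7566002022485
0.05694666194244988 252.61812875906446
0.056862361330408985 252.4120732744293
0.02364220245375914 176.13005792816676
0.021025694321709962 253.0960872893997
[[ 0.517  -0.1943  0.018 ]
 [ 0.6683 -0.2343  0.018 ]
 [ 0.4842 -0.3307  0.018 ]] 0.15649809309299723 0.14037730872408125 [ 0.5762 -0.2825  0.018 ]
```

```bash
python3 - <<'E'
from h import *
c=load('w1')
print('post foot',pix2w(c,[[500,157]],.005),'top',pix2w(c,[[543,170]],.09))
goal(0.5787,-0.043,0.15,72.6); goal(0.5787,-0.043,0.083,72.6)
E
```

```text
post foot [[ 0.7494 -0.1526  0.005 ]] top [[ 0.7506 -0.1528  0.09  ]]
t 1.825 pos [ 0.5002 -0.0905  0.2698] psi 72.5070096238349 F [ 0.6246 -0.2064  0.5475] op 1.0040158968097264 q [-0.4127 -0.0015  1.7252 -0.0002  1.4189 -0.1073]
shift [ 68.9  60.7 119.7] rot [-0.001  0.    -0.002]
t 1.825 pos [ 0.5002 -0.0905  0.2698] psi 72.5070096238349 F [ 0.6246 -0.2064  0.5475] op 1.0040158968097264 q [-0.4127 -0.0015  1.7252 -0.0002  1.4189 -0.1073]
shift [ 68.9  60.8 186.7] rot [-0.001  0.    -0.002]
```

Request:
{"name": "step_arm", "arguments": {
  "targets": "23 20 40 0 0 0;46 40 80 0 0 0;69 61 120 0 0 0;69 61 140 0 0 0;69 61 160 0 0 0;69 61 175 0 0 0;69 61 187 0 0 0;69 61 187 0 0 0",
  "grip": 60
}}

```text
time_s: 2.82
eef_pos: [0.5784, -0.0447, 0.0826]
eef_rot: [-0.001, 0.807, 0.59, -0.001]
wrist_force: [0.4, 0.3, 0.7]
opening: 0.598
```

```bash
python3 -c "
from h import *
goal(0.5787,-0.043,0.083,72.6)
c=snap('wrist','w2')"
```

```text
t 2.825 pos [ 0.5784 -0.0447  0.0826] psi 72.31410404811116 F [0.4163 0.3086 0.7475] op 0.5984912610426394 q [-0.2816  0.3673  1.7015 -0.0001  1.0743  0.0271]
shift [ 1.7 -0.2 -0.4] rot [-0.002  0.    -0.005]
```

View pics/w2.png

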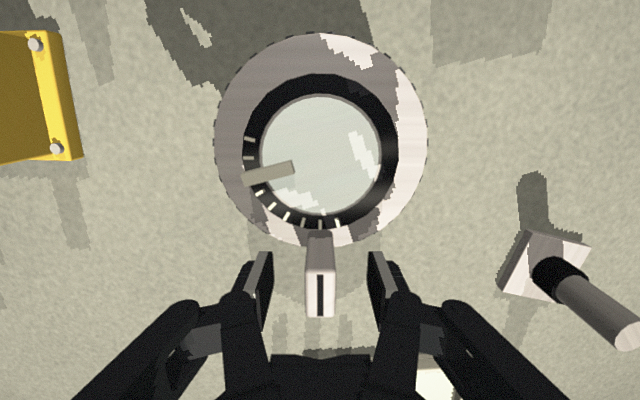

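The wrist view shows the lever at (320,285), midway between the pads (265 and 375), so I'll close on it.

Request:
{"name": "step_arm", "arguments": {
  "targets": "0 0 0 0 0 0;0 0 0 0 0 0;0 0 0 0 0 0;0 0 0 0 0 0;0 0 0 0 0 0",
  "grip": 0
}}

```text
time_s: 3.5
eef_pos: [0.5788, -0.0444, 0.0842]
eef_rot: [-0.0, 0.807, 0.59, -0.0]
wrist_force: [-5.3, 0.2, 6.1]
opening: 0.156
```

```bash
python3 -c "
from h import *
o=ctrl.get_obs();print(o['opening'],o['wrist_force'],o['torque'],o['eef_pos'])
# arc rows in tool frame: axis at 57(+1.5) mm along +x tool
r=np.hypot(*(np.array([.596,.0125])-np.array(o['eef_pos'])[:2]))*1000;print('r',r)
def arc(a): # rotate clockwise in world by a -> tool +z rotation a
    A=np.radians(a); return [round(r-r*np.cos(A),1),round(-r*np.sin(A),1),round(A,3)]
for a in list(range(5,81,5)): print(a,arc(a))
goal(0.5787,-0.043,0.083,72.6)
"
```

```text
0.1555465320025187 [-5.2747  0.2206  6.1039] [0.0789 0.6421 0.0056] [ 0.5788 -0.0444  0.0842]
r 59.40860247844447
5 [np.float64(0.2), np.float64(-5.2), np.float64(0.087)]
10 [np.float64(0.9), np.float64(-10.3), np.float64(0.175)]
15 [np.float64(2.0), np.float64(-15.4), np.float64(0.262)]
20 [np.float64(3.6), np.float64(-20.3), np.float64(0.349)]
25 [np.float64(5.6), np.float64(-25.1), np.float64(0.436)]
30 [np.float64(8.0), np.float64(-29.7), np.float64(0.524)]
35 [np.float64(10.7), np.float64(-34.1), np.float64(0.611)]
40 [np.float64(13.9), np.float64(-38.2), np.float64(0.698)]
45 [np.float64(17.4), np.float64(-42.0), np.float64(0.785)]
50 [np.float64(21.2), np.float64(-45.5), np.float64(0.873)]
55 [np.float64(25.3), np.float64(-48.7), np.float64(0.96)]
60 [np.float64(29.7), np.float64(-51.4), np.float64(1.047)]
65 [np.float64(34.3), np.float64(-53.8), np.float64(1.134)]
70 [np.float64(39.1), np.float64(-55.8), np.float64(1.222)]
75 [np.float64(44.0), np.float64(-57.4), np.float64(1.309)]
80 [np.float64(49.1), np.float64(-58.5), np.float64(1.396)]
t 3.5 pos [ 0.5788 -0.0444  0.0842] psi 72.38068049552913 F [-5.2747  0.2206  6.1039] op 0.1555465320025187 q [-0.2806  0.365   1.7007 -0.0004  1.0764  0.0271]
shift [ 1.3 -0.5  1.2] rot [-0.001  0.    -0.004]
```

Request:
{"name": "step_arm", "arguments": {
  "targets": "0.2 -5.2 0 0 0 0.087;0.9 -10.3 0 0 0 0.175;2 -15.4 0 0 0 0.262;3.6 -20.3 0 0 0 0.349;5.6 -25.1 0 0 0 0.436;8 -29.7 0 0 0 0.524;10.7 -34.1 0 0 0 0.611;13.9 -38.2 0 0 0 0.698"
}}

```text
time_s: 4.5
eef_pos: [0.5467, -0.0203, 0.0842]
eef_rot: [0.001, 0.96, 0.278, -0.001]
wrist_force: [-10.3, 6.4, 18.3]
opening: 0.156
```

```bash
python3 -c "
from h import *
goal(0.5787,-0.043,0.083,72.6)
c=snap('wrist','w3')"
```

```text
t 4.5 pos [ 0.5467 -0.0203  0.0842] psi 32.32038977857142 F [-10.3175   6.36    18.2931] op 0.1562019957225243 q [-0.2534  0.3003  1.7881 -0.0017  1.0535  0.7542]
shift [15.  36.3  1.2] rot [ 0.     0.002 -0.703]
```

View pics/w3.png

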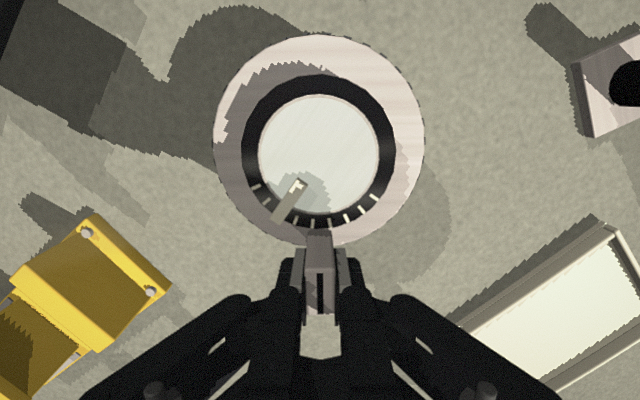

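Request:
{"name": "step_arm", "arguments": {
  "targets": "0.2 -5.2 -1 0 0 0.087;0.9 -10.3 -1 0 0 0.175;2 -15.4 -1 0 0 0.262;3.6 -20.3 -1 0 0 0.349;5.6 -25.1 -1 0 0 0.436;8 -29.7 -1 0 0 0.524;10.7 -34.1 -1 0 0 0.611;10.7 -34.1 -1 0 0 0.611"
}}

```text
time_s: 5.55
eef_pos: [0.5372, 0.0151, 0.0843]
eef_rot: [0.0, 1.0, -0.023, -0.0]
wrist_force: [-2.7, -0.4, 0.9]
opening: 0.156
```

```bash
python3 -c "
from h import *
goal(0.5787,-0.043,0.083,-2.5)
c=snap('wrist','w4');crop('w4',200,20,440,340,2.5,'w4c')"
```

```text
t 5.55 pos [0.5372 0.0151 0.0843] psi -2.5939468121020606 F [-2.6721 -0.395   0.8558] op 0.15634974006453814 q [-0.1928  0.2814  1.8127 -0.0003  1.0483  1.4235]
shift [44.1 56.2  1.3] rot [ 0.     0.001 -0.002]
```

View pics/w4c.png

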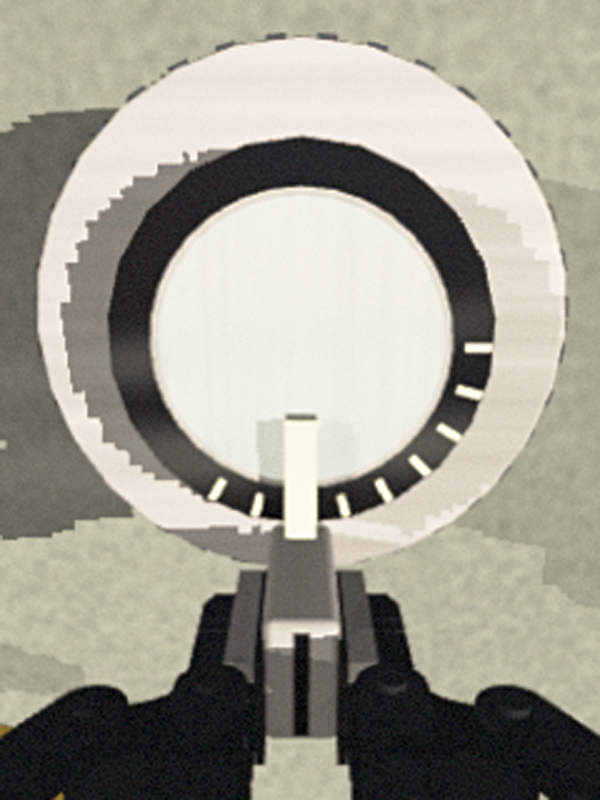

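Rib at crop x=301 and lever slot at x=302: in line, so I'll release and lift.

Request:
{"name": "step_arm", "arguments": {
  "targets": "0 0 0 0 0 0;0 0 0 0 0 0;0 0 0 0 0 0;0 0 0 0 0 0;0 0 -30 0 0 0;0 0 -70 0 0 0;0 0 -110 0 0 0;0 0 -110 0 0 0",
  "grip": 60
}}

```text
time_s: 6.6
eef_pos: [0.5402, 0.0145, 0.1983]
eef_rot: [0.001, 1.0, -0.023, 0.004]
wrist_force: [-0.4, -0.1, 0.2]
opening: 0.606
```

```bash
python3 -c "
from h import *
goal(0.48,0.29,0.26,83.6)
c=snap('wrist','w5');crop('w5',200,0,440,320,2.5,'w5c')"
```

```text
t 6.6 pos [0.5402 0.0145 0.1983] psi -2.629014146295114 F [-0.4378 -0.1209  0.1804] op 0.6055266785995272 q [-0.1929  0.1308  1.7335  0.0001  1.2697  1.4238]
shift [ -72.3 -272.4  -62.6] rot [ 0.007 -0.005 -1.505]
```

View pics/w5c.png

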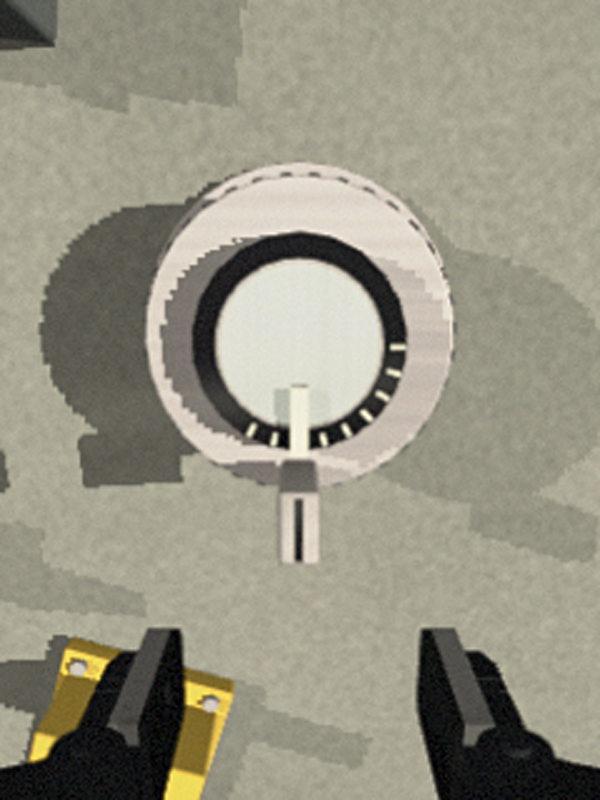

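```bash
python3 -c "
from h import *
goal(0.54,0.20,0.26,83.6)"
```

```text
t 6.65 pos [0.5388 0.0147 0.196 ] psi -2.6385729891669407 F [-0.1526  0.0753 -0.9353] op 0.5993739826865322 q [-0.193   0.1329  1.7361  0.      1.2689  1.4238]
shift [  -7.1 -185.1  -64.2] rot [ 0.003 -0.003 -1.505]
```

Request:
{"name": "step_arm", "arguments": {
  "targets": "-1 -20 -20 0 0 -0.17;-2 -45 -40 0 0 -0.35;-3 -70 -64 0 0 -0.52;-4 -95 -64 0 0 -0.7;-5 -120 -64 0 0 -0.87;-6 -145 -64 0 0 -1.05;-7 -170 -64 0 0 -1.22;-7 -185 -64 0 0 -1.4"
}}

```text
time_s: 7.65
eef_pos: [0.5382, 0.2011, 0.2563]
eef_rot: [-0.001, 0.777, 0.629, -0.001]
wrist_force: [0.2, -0.3, -0.5]
opening: 0.599
```

Request:
{"name": "step_arm", "arguments": {
  "targets": "0 0 0 0 0 -0.105;0 0 0 0 0 -0.105"
}}

```text
time_s: 7.9
eef_pos: [0.5385, 0.2001, 0.2566]
eef_rot: [-0.001, 0.746, 0.666, -0.001]
wrist_force: [-0.2, 0.4, -0.2]
opening: 0.598
```

```bash
python3 -c "
from h import *
goal(0.54,0.20,0.26,83.6)
c=snap('wrist','w6')"
```

```text
t 7.9 pos [0.5385 0.2001 0.2566] psi 83.55405197047055 F [-0.1701  0.403  -0.2268] op 0.5978095919574403 q [ 0.1494  0.1609  1.5782 -0.      1.4052  0.2619]
shift [ 0.   1.5 -3.5] rot [-0.003  0.001 -0.001]
```

View pics/w6.png

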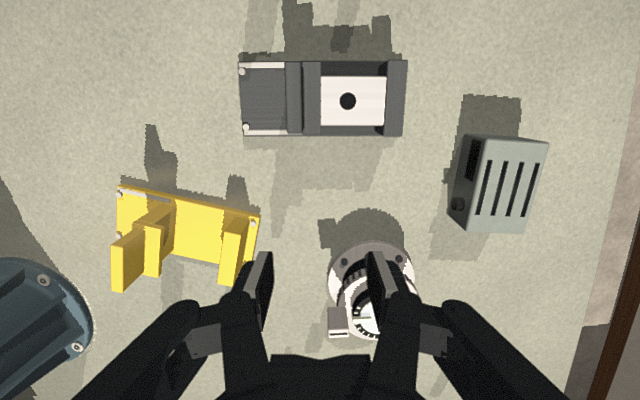

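```bash
python3 -c "
from h import *
crop('w6',230,45,420,145,4,'w6c')"
```

```text
(no output)
```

View pics/w6c.png

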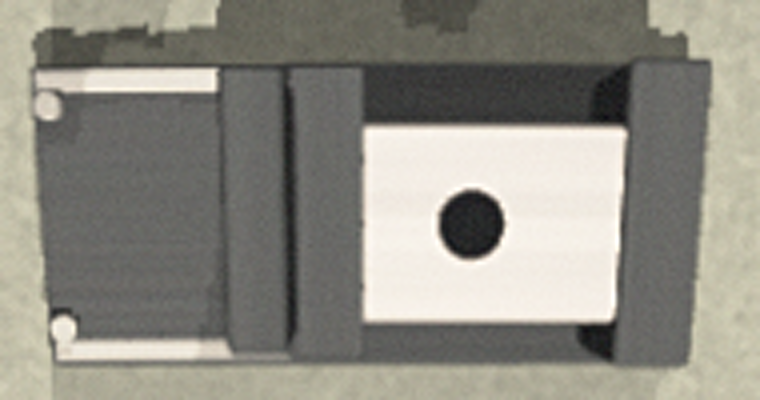

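```bash
python3 - <<'E'
from h import *
c=load('w6'); P=lambda l:np.array(l)/4.+[230,45]
f=pix2w(c,P([[222,68],[284,68],[288,352],[230,352]]),.133); print('fin',f,f.mean(0))
def ang(v): return np.degrees(np.arctan2(v[1],v[0]))
print('fin yaw',ang((f[0]+f[1]-f[2]-f[3]))-90, np.linalg.norm((f[0]+f[1]-f[2]-f[3])/2),np.linalg.norm((f[0]+f[3]-f[2]-f[1])/2))
k=pix2w(c,P([[362,125],[629,125],[615,323],[362,323]]),.075); print('cell',k, ang(k[1]-k[0]),ang(k[2]-k[3]),ang(k[1]-k[2])-90,np.linalg.norm(k[1]-k[2]))
h=pix2w(c,P([[472,224]]),.075)[0]; print('hole',h)
b=pix2w(c,P([[33,65],[57,360]]),.015); print('base',b,b.mean(0),ang(b[0]-b[1])-90,np.linalg.norm(b[0]-b[1]))
j=pix2w(c,P([[635,60],[711,60],[688,362],[611,362]]),.068); print('fj',j,ang(j[0]-j[3])-90)
for yaw in (-6.0,-6.6):
  u=np.array([np.cos(np.radians(yaw)),np.sin(np.radians(yaw))]); v=np.array([-u[1],u[0]])
  print(yaw,'orig from base',b.mean(0)[:2]+.13*u,'from fin',f.mean(0)[:2]+.052*u,'from cell +x edge',(k[1]+k[2])[:2]/2-.04*u)
E
```

```text
fin [[0.522  0.3198 0.133 ]
 [0.5348 0.3183 0.133 ]
 [0.5281 0.2603 0.133 ]
 [0.5152 0.2618 0.133 ]] [0.525  0.2901 0.133 ]
fin yaw -6.606887662891253 0.05843060261452426 0.01297176107200145
cell [[0.5502 0.3101 0.075 ]
 [0.6187 0.3027 0.075 ]
 [0.6127 0.2531 0.075 ]
 [0.5447 0.2605 0.075 ]] -6.146108229938116 -6.221582912890336 -6.857114826896279 0.04994481128194286
hole [0.5763 0.2827 0.075 ]
base [[0.4537 0.3434 0.015 ]
 [0.4445 0.2558 0.015 ]] [0.4491 0.2996 0.015 ] -5.9994692672599825 0.08805365663382773
fj [[0.6225 0.3188 0.068 ]
 [0.6423 0.3168 0.068 ]
 [0.634  0.2397 0.068 ]
 [0.6125 0.2419 0.068 ]] -7.3975953907722385
-6.0 orig from base [0.5784 0.286 ] from fin [0.5767 0.2846] from cell +x edge [0.5759 0.2821]
-6.6 orig from base [0.5783 0.2847] from fin [0.5767 0.2841] from cell +x edge [0.576  0.2825]
```

```bash
python3 -c "
from h import *
goal(0.525,0.290,0.19,83.7);goal(0.525,0.290,0.097,83.7)"
```

```text
t 7.95 pos [0.5386 0.2    0.2569] psi 83.46365920216195 F [-0.5989 -0.0668  0.6358] op 0.5970330268288679 q [ 0.149   0.1606  1.578  -0.0001  1.4054  0.2631]
shift [ 88.  -23.6  66.8] rot [-0.002  0.001 -0.004]
t 7.95 pos [0.5386 0.2    0.2569] psi 83.46365920216195 F [-0.5989 -0.0668  0.6358] op 0.5970330268288679 q [ 0.149   0.1606  1.578  -0.0001  1.4054  0.2631]
shift [ 88.  -23.4 159.8] rot [-0.002  0.001 -0.004]
```

Request:
{"name": "step_arm", "arguments": {
  "targets": "29 -8 22 0 0 -0.004;59 -16 45 0 0 -0.004;88 -23.5 67 0 0 -0.004;88 -23.5 90 0 0 -0.004;88 -23.5 115 0 0 -0.004;88 -23.5 140 0 0 -0.004;88 -23.5 160 0 0 -0.004;88 -23.5 160 0 0 -0.004"
}}

```text
time_s: 8.95
eef_pos: [0.5243, 0.2894, 0.0962]
eef_rot: [-0.001, 0.745, 0.667, -0.002]
wrist_force: [-0.8, -0.0, 0.1]
opening: 0.597
```

```bash
python3 -c "
from h import *
goal(0.525,0.290,0.097,83.7);snap('wrist','w7')"
```

```text
t 8.95 pos [0.5243 0.2894 0.0962] psi 83.73726322668044 F [-0.8141 -0.0125  0.0505] op 0.597337444664516 q [0.3064 0.3858 1.6433 0.     1.1166 0.4157]
shift [ 0.7  0.6 -0.8] rot [-0.004  0.002  0.001]
```

View pics/w7.png

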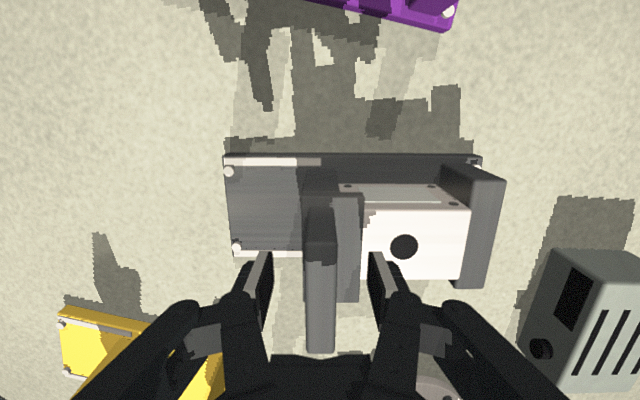

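The fin (320,290) sits midway between the pads; I'll close on it.

Request:
{"name": "step_arm", "arguments": {
  "targets": "0 0 0 0 0 0;0 0 0 0 0 0;0 0 0 0 0 0;0 0 0 0 0 0;0 0 0 0 0 0",
  "grip": 0
}}

```text
time_s: 9.62
eef_pos: [0.5249, 0.2906, 0.0996]
eef_rot: [-0.001, 0.744, 0.668, -0.0]
wrist_force: [-6.0, -1.4, 6.5]
opening: 0.154
```

Request:
{"name": "step_arm", "arguments": {
  "targets": "0 -4 -0.5 0 0 0;0 -10 -0.5 0 0 0;0 -18 -0.5 0 0 0;0 -26 -0.5 0 0 0;0 -34 -0.5 0 0 0;0 -41 -0.5 0 0 0;0 -47 -0.5 0 0 0;0 -48 -0.5 0 0 0"
}}

```text
time_s: 10.62
eef_pos: [0.4778, 0.2958, 0.0997]
eef_rot: [0.0, 0.744, 0.668, 0.001]
wrist_force: [3.8, 1.7, 5.8]
opening: 0.158
```

```bash
python3 -c "
from h import *
goal(0.525,0.290,0.097,83.7);snap('wrist','w8')"
```

```text
t 10.625 pos [0.4778 0.2958 0.0997] psi 83.83214562400724 F [3.8036 1.6804 5.7752] op 0.15762533322157182 q [0.343  0.3051 1.7441 0.0003 1.0908 0.4505]
shift [-0.7 47.5  2.7] rot [ 0.001 -0.001  0.002]
```

View pics/w8.png

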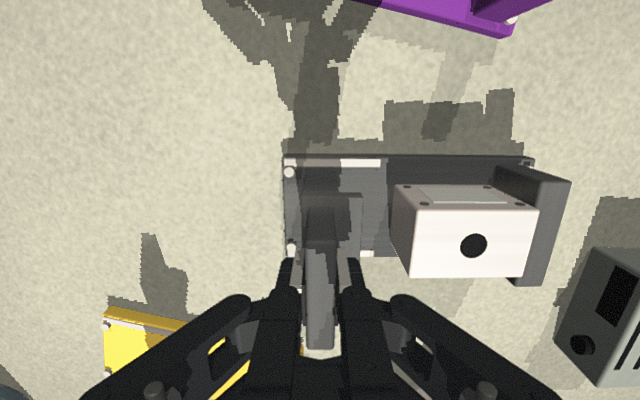

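The jaw has been drawn back about 47 mm and is clear of the cell (471,240). I'll release and rise.

Request:
{"name": "step_arm", "arguments": {
  "targets": "0 0 0 0 0 0;0 0 0 0 0 0;0 0 0 0 0 0;0 0 0 0 0 0;0 0 -40 0 0 0;0 0 -80 0 0 0;0 0 -120 0 0 0;0 0 -120 0 0 0",
  "grip": 60
}}

```text
time_s: 11.68
eef_pos: [0.4802, 0.2961, 0.2228]
eef_rot: [0.001, 0.744, 0.668, 0.003]
wrist_force: [0.3, -0.2, 0.2]
opening: 0.601
```

```bash
python3 -c "
from h import *
goal(0.50,0.291,0.22,-6.3)"
```

```text
t 11.675 pos [0.4802 0.2961 0.2228] psi 83.81292975225023 F [ 0.3235 -0.1624  0.2333] op 0.6013634270012805 q [ 0.3422  0.1592  1.6495 -0.      1.3256  0.4502]
shift [-2.9 20.3  2.9] rot [ 0.003 -0.008  1.573]
```

Request:
{"name": "step_arm", "arguments": {
  "targets": "0 3 0 0 0 0.18;0 6 0 0 0 0.36;0 9 0 0 0 0.54;0 12 0 0 0 0.72;0 15 0 0 0 0.9;-1 18 0 0 0 1.08;-2 20 0 0 0 1.26;-3 20 0 0 0 1.44",
  "grip": 100
}}

```text
time_s: 12.68
eef_pos: [0.497, 0.2898, 0.2173]
eef_rot: [0.0, 1.0, 0.008, -0.001]
wrist_force: [0.4, 0.0, 0.0]
opening: 0.997
```

Request:
{"name": "step_arm", "arguments": {
  "targets": "0 0 0 0 0 0.13;0 0 0 0 0 0.13"
}}

```text
time_s: 12.92
eef_pos: [0.4969, 0.2899, 0.2175]
eef_rot: [0.0, 0.999, -0.053, -0.001]
wrist_force: [0.1, 0.0, -0.5]
opening: 0.998
```

```bash
python3 -c "
from h import *
goal(0.577,0.283,0.15,-6.3)
c=snap('wrist','w9')
u=np.array([np.cos(np.radians(-6.3)),np.sin(np.radians(-6.3))]);v=np.array([-u[1],u[0]])
print(w2pix(c,[np.r_[np.array([.577,.2835])+a*u+b*v,.075] for a,b in((-.04,-.025),(-.04,.025),(.04,.025),(.04,-.025))]))"
```

```text
t 12.925 pos [0.4969 0.2899 0.2175] psi -6.079617092871766 F [ 0.0992  0.0225 -0.4903] op 0.9977961136948147 q [ 0.3219  0.1952  1.6187 -0.      1.3297  1.9988]
shift [80.5 -1.7 67.4] rot [0.001 0.002 0.004]
[[343.5298 149.2052]
 [292.2045 148.9539]
 [290.1081  59.3679]
 [346.1305  59.6504]]
```

View pics/w9.png

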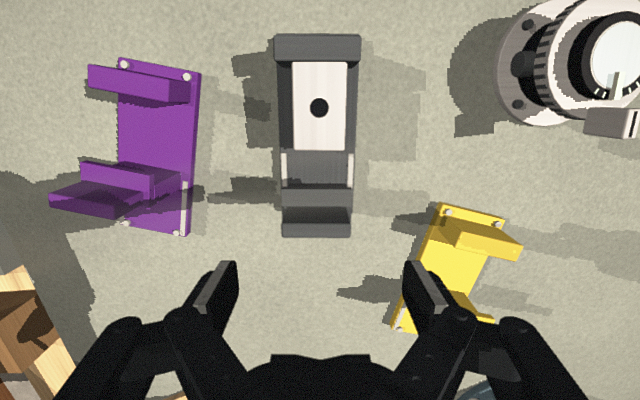

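```bash
python3 -c "
from h import *
goal(0.5765,0.2828,0.15,-6.3);goal(0.5765,0.2828,0.03,-6.3)"
```

```text
t 12.975 pos [0.497  0.29   0.2178] psi -5.990543285879916 F [-0.3084 -0.1498 -0.9572] op 1.0001006242940058 q [0.3219 0.195  1.6185 0.     1.3298 1.9973]
shift [79.9 -1.2 67.6] rot [0.001 0.002 0.005]
t 12.975 pos [0.497  0.29   0.2178] psi -5.990543285879916 F [-0.3084 -0.1498 -0.9572] op 1.0001006242940058 q [0.3219 0.195  1.6185 0.     1.3298 1.9973]
shift [ 80.1  -1.3 187.6] rot [0.001 0.002 0.005]
```

Request:
{"name": "step_arm", "arguments": {
  "targets": "40 -1 30 0 0 0.005;80 -1.2 60 0 0 0.005;80 -1.2 85 0 0 0.005;80 -1.2 110 0 0 0.005;80 -1.2 135 0 0 0.005;80 -1.2 160 0 0 0.005;80 -1.2 180 0 0 0.005;80 -1.2 187 0 0 0.005"
}}

```text
time_s: 13.98
eef_pos: [0.5761, 0.2825, 0.03]
eef_rot: [0.0, 0.998, -0.056, -0.001]
wrist_force: [1.0, 1.1, -0.1]
opening: 0.998
```

Request:
{"name": "step_arm", "arguments": {
  "targets": "0 0 0 0 0 0;0 0 0 0 0 0"
}}

```text
time_s: 14.22
eef_pos: [0.5781, 0.283, 0.0329]
eef_rot: [-0.0, 0.998, -0.056, 0.001]
wrist_force: [-0.0, -0.2, 0.6]
opening: 1.001
```

```bash
python3 -c "
from h import *
goal(0.5765,0.2828,0.03,-6.3);snap('wrist','w10')"
```

```text
t 14.225 pos [0.5781 0.283  0.0329] psi -6.409311848436628 F [-0.0258 -0.244   0.5507] op 1.0007109656075976 q [ 0.2713  0.5562  1.5443 -0.      1.0393  1.954 ]
shift [-1.5  0.4  2.9] rot [-0.001 -0.002 -0.002]
```

View pics/w10.png

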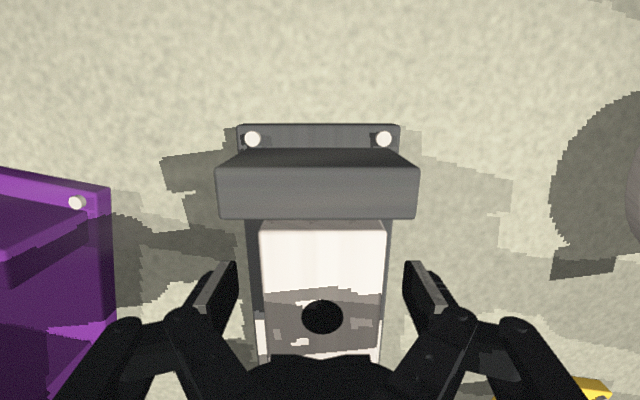

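The cell (322,300) is centred between the open pads (about 237 and 403). I'll close, check the grip, and lift a little.

Request:
{"name": "step_arm", "arguments": {
  "targets": "0 0 0 0 0 0;0 0 0 0 0 0;0 0 0 0 0 0;0 0 0 0 0 0;0 0 0 0 0 0",
  "grip": 0
}}

```text
time_s: 14.9
eef_pos: [0.5777, 0.2829, 0.0325]
eef_rot: [-0.0, 0.998, -0.056, 0.001]
wrist_force: [-0.2, -0.6, 5.4]
opening: 0.582
```

Request:
{"name": "step_arm", "arguments": {
  "targets": "0 0 -3 0 0 0;0 0 -8 0 0 0;0 0 -15 0 0 0;0 0 -25 0 0 0;0 0 -25 0 0 0"
}}

```text
time_s: 15.52
eef_pos: [0.5782, 0.2831, 0.0583]
eef_rot: [-0.0, 0.998, -0.056, 0.001]
wrist_force: [0.0, 0.9, -3.0]
opening: 0.579
```

```bash
python3 -c "
from h import *
goal(0.5765,0.2828,0.22,-6.3);snap('wrist','w11')"
```

```text
t 15.525 pos [0.5782 0.2831 0.0583] psi -6.426690910938415 F [ 0.0389  0.9068 -2.9998] op 0.5794947010548518 q [ 0.2713  0.5196  1.5387 -0.      1.0807  1.9542]
shift [  -1.3    0.3 -161.7] rot [-0.001 -0.002 -0.002]
```

View pics/w11.png

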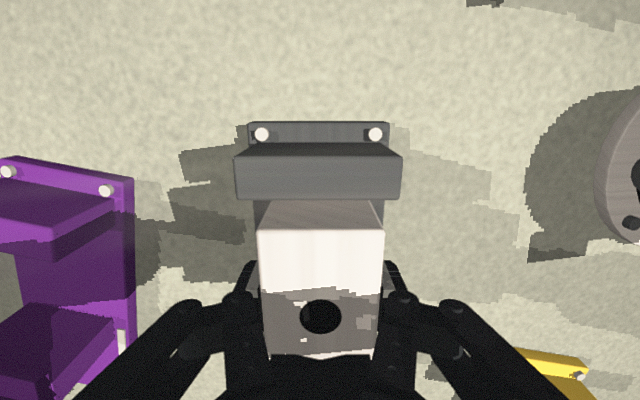

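Request:
{"name": "step_arm", "arguments": {
  "targets": "0 0 -30 0 0 0;0 0 -70 0 0 0;0 0 -115 0 0 0;0 5 -145 0 0 0;0 25 -150 0 0 0;0 60 -150 0 0 0;0 105 -150 0 0 0;0 150 -150 0 0 0"
}}

```text
time_s: 16.58
eef_pos: [0.5586, 0.1315, 0.2044]
eef_rot: [0.0, 0.998, -0.056, -0.002]
wrist_force: [-0.1, 0.3, -1.9]
opening: 0.578
```

```bash
python3 -c "
from h import *
goal(0.5755,-0.284,0.20,-14)"
```

```text
t 16.575 pos [0.5586 0.1315 0.2044] psi -6.431895578756785 F [-0.1139  0.2981 -1.9456] op 0.5777979319533164 q [ 0.0247  0.2056  1.6339 -0.0005  1.3056  1.7078]
shift [ 63.4 411.    4.6] rot [0.001 0.003 0.132]
```

Request:
{"name": "step_arm", "arguments": {
  "targets": "6 40 0 0 0 0;14 90 0 0 0 0;22 140 0 0 0 0.02;30 190 0 0 0 0.04;38 240 0 0 0 0.06;45 290 0 0 0 0.08;52 340 0 0 0 0.1;58 380 0 0 0 0.12"
}}

```text
time_s: 17.58
eef_pos: [0.5734, -0.2527, 0.2044]
eef_rot: [-0.001, 0.993, -0.117, -0.002]
wrist_force: [0.3, 0.6, -3.2]
opening: 0.585
```

```bash
python3 -c "
from h import *
goal(0.5755,-0.284,0.16,-14)"
```

```text
t 17.575 pos [ 0.5734 -0.2527  0.2044] psi -13.440492406413577 F [ 0.3231  0.6424 -3.2275] op 0.5850894870733648 q [-0.6041  0.3191  1.4935 -0.0005  1.3324  1.2014]
shift [ 9.5 29.9 44.3] rot [-0.001  0.003  0.01 ]
```

Request:
{"name": "step_arm", "arguments": {
  "targets": "3 10 10 0 0 0.01;6 20 25 0 0 0.01;9.5 30 44 0 0 0.01;9.5 30 44 0 0 0.01"
}}

```text
time_s: 18.08
eef_pos: [0.5763, -0.2806, 0.1594]
eef_rot: [-0.001, 0.993, -0.121, -0.002]
wrist_force: [0.1, -0.4, -2.5]
opening: 0.58
```

```bash
python3 -c "
from h import *
goal(0.5755,-0.284,0.16,-14); c=snap('wrist','w12');snap('top','t12');snap('scene','s12')
for f,y in (('w12',-14.),):
  u=np.array([np.cos(np.radians(y)),np.sin(np.radians(y))]);v=np.array([-u[1],u[0]])
  print(w2pix(c,[np.r_[np.array([.5755,-.284])+a*u+b*v,.018] for a,b in((-.08,-.07),(-.08,.07),(.08,.07),(.08,-.07))]))"
```

```text
t 18.075 pos [ 0.5763 -0.2806  0.1594] psi -13.85909768443006 F [ 0.1418 -0.4001 -2.4642] op 0.5800561412849036 q [-0.6379  0.3949  1.4885 -0.      1.2638  1.1748]
shift [ 0.   3.5 -0.6] rot [-0.002  0.005  0.002]
[[386.469  258.1562]
 [260.2031 257.5862]
 [249.3141 105.8455]
 [399.8632 106.4826]]
```

View pics/w12.png

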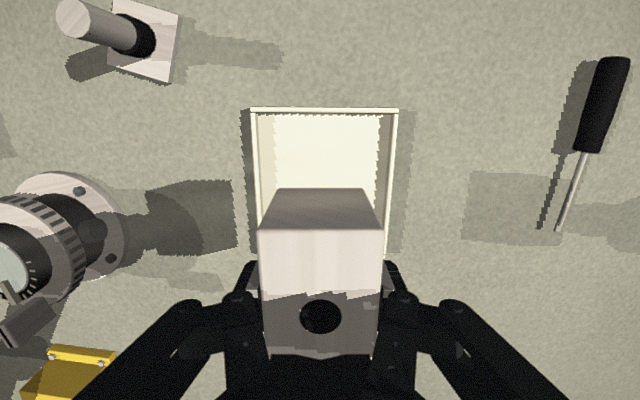

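View pics/s12.png

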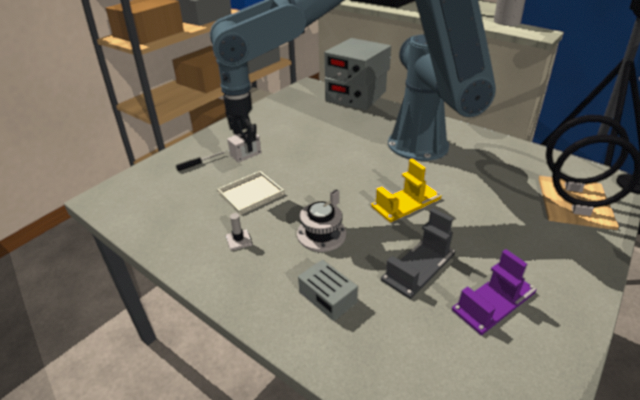

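Request:
{"name": "step_arm", "arguments": {
  "targets": "0 2 20 0 0 0;0 3.5 45 0 0 0;0 3.5 70 0 0 0;0 3.5 90 0 0 0;0 3.5 105 0 0 0;0 3.5 115 0 0 0;0 3.5 120 0 0 0;0 3.5 120 0 0 0"
}}

```text
time_s: 19.23
eef_pos: [0.5771, -0.2852, 0.0429]
eef_rot: [0.0, 0.993, -0.121, 0.0]
wrist_force: [0.2, 0.3, -1.4]
opening: 0.579
```

Request:
{"name": "step_arm", "arguments": {
  "targets": "0 0 0 0 0 0;0 0 0 0 0 0"
}}

```text
time_s: 19.48
eef_pos: [0.5774, -0.2855, 0.0435]
eef_rot: [0.0, 0.993, -0.121, 0.001]
wrist_force: [-0.3, -0.1, -2.1]
opening: 0.579
```

```bash
python3 -c "
from h import *
goal(0.5755,-0.284,0.0235,-14);snap('wrist','w13')"
```

```text
t 19.475 pos [ 0.5774 -0.2855  0.0435] psi -13.875723596985404 F [-0.266  -0.0787 -2.1333] op 0.5787911726854623 q [-0.6431  0.542   1.5403 -0.      1.0581  1.1699]
shift [-2.2 -1.  20. ] rot [ 0.    -0.001  0.002]
```

View pics/w13.png

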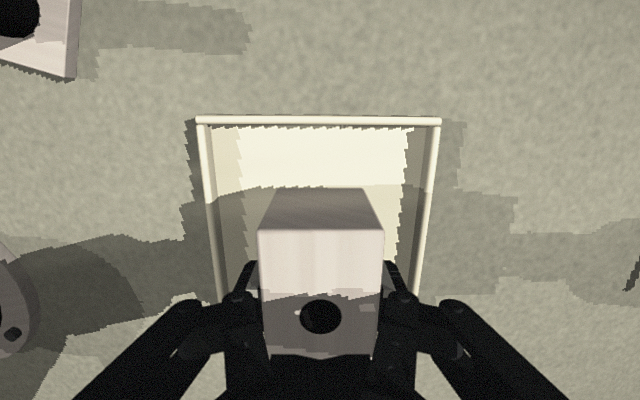

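Request:
{"name": "step_arm", "arguments": {
  "targets": "0 0 4 0 0 0;0 0 8 0 0 0;0 0 12 0 0 0;0 0 15 0 0 0;0 0 17 0 0 0;0 0 18 0 0 0;0 0 18 0 0 0;0 0 18 0 0 0"
}}

```text
time_s: 20.52
eef_pos: [0.5771, -0.2852, 0.0249]
eef_rot: [0.0, 0.993, -0.121, 0.0]
wrist_force: [0.5, -0.2, -2.7]
opening: 0.582
```

Request:
{"name": "step_arm", "arguments": {
  "targets": "0 0 1 0 0 0;0 0 1.5 0 0 0;0 0 2 0 0 0;0 0 2 0 0 0"
}}

```text
time_s: 21.02
eef_pos: [0.5769, -0.2851, 0.0227]
eef_rot: [-0.0, 0.993, -0.121, -0.0]
wrist_force: [-0.2, 0.2, -3.1]
opening: 0.579
```

Request:
{"name": "step_arm", "arguments": {
  "targets": "0 0 0.5 0 0 0;0 0 1 0 0 0;0 0 1 0 0 0"
}}

```text
time_s: 21.4
eef_pos: [0.577, -0.2852, 0.0225]
eef_rot: [0.0, 0.993, -0.121, -0.0]
wrist_force: [-4.1, 2.2, 5.6]
opening: 0.579
```

The force went from -3 N to +5.6 N, so the cell is on the tray floor. I'll release.

Request:
{"name": "step_arm", "arguments": {
  "targets": "0 0 0 0 0 0;0 0 0 0 0 0;0 0 0 0 0 0;0 0 0 0 0 0;0 0 0 0 0 0",
  "grip": 85
}}

```text
time_s: 22.02
eef_pos: [0.577, -0.2852, 0.0217]
eef_rot: [-0.0, 0.993, -0.121, 0.0]
wrist_force: [-0.4, -0.4, -0.1]
opening: 0.849
```

Request:
{"name": "step_arm", "arguments": {
  "targets": "0 0 -10 0 0 0;0 0 -25 0 0 0;0 0 -50 0 0 0;0 0 -85 0 0 0;0 0 -125 0 0 0;-40 0 -150 0 0 0;-80 0 -170 0 0 0;-80 0 -170 0 0 0"
}}

```text
time_s: 23.02
eef_pos: [0.4987, -0.2662, 0.1951]
eef_rot: [0.001, 0.993, -0.121, 0.002]
wrist_force: [0.2, -0.8, 0.2]
opening: 0.849
```

```bash
python3 -c "
from h import *
goal(0.5755,-0.284,0.0235,-14);snap('wrist','w14');snap('scene','s14');snap('top','t14')
crop('s14',180,120,480,320,2.6,'s14c');crop('t14',120,90,440,310,2.4,'t14c')"
```

```text
t 23.025 pos [ 0.4987 -0.2662  0.1951] psi -13.918985649393065 F [ 0.23   -0.7899  0.2439] op 0.8494145733688957 q [-0.7001  0.191   1.6709 -0.0002  1.2752  1.1137]
shift [ 78.1  -1.5 171.9] rot [ 0.002 -0.004  0.001]
```

View pics/w14.png

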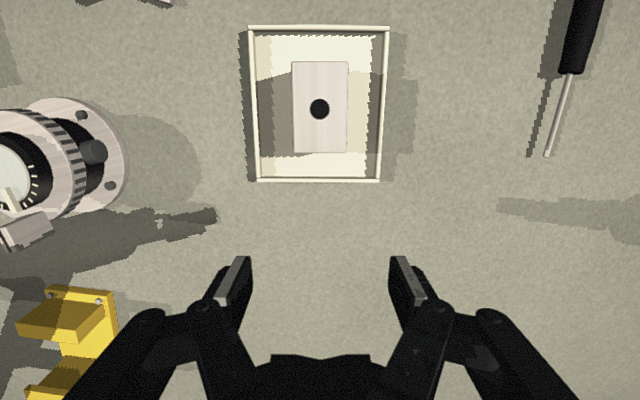

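View pics/s14c.png

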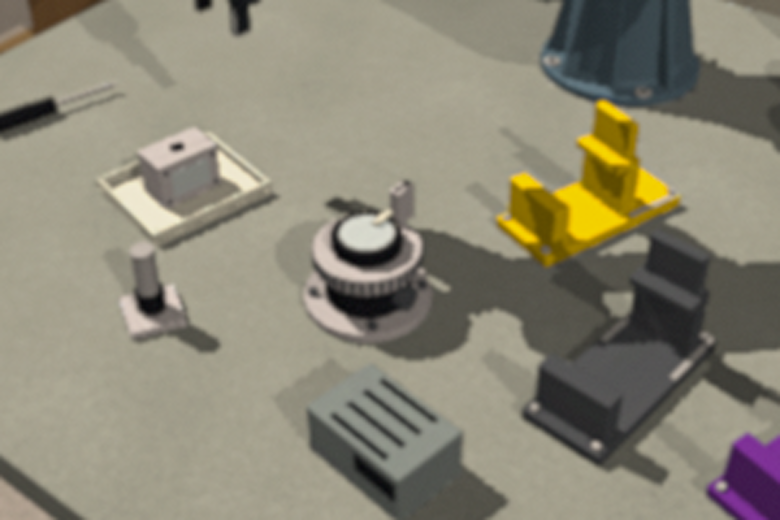

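View pics/t14c.png

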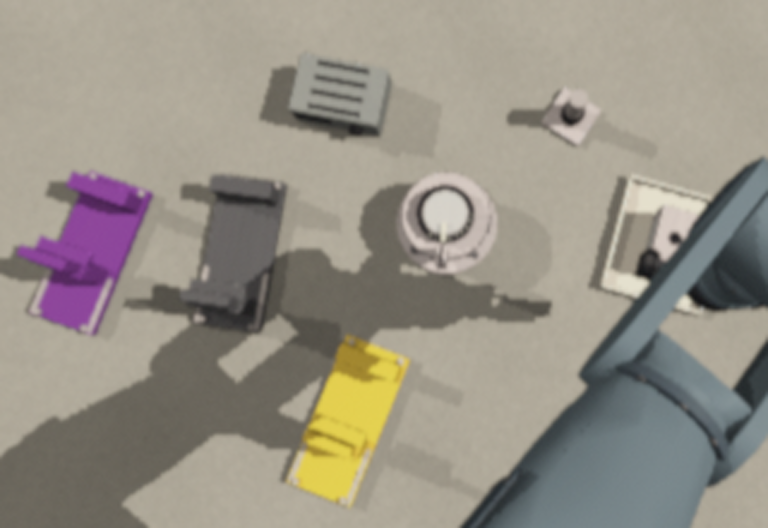

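The cell stands upright in the middle of the tray (wrist view, 319,107). The iris lever is in line with the rib, the jaw is back, and the bystanders are in their places, so I'll hand in.

```bash
python3 -c "
from h import *
print(ticket.hand_in())"
```

```text
the job is handed in; nothing more can be done
None
```

The rig is made safe and unloaded, and I handed the job in at about 23 s; no verdict is reported.

- **Iris:** I pinched the lever and turned it about 75° clockwise. After I let go, the close-up showed it in line with the index rib, resting in that click.
- **Clamp:** I drew the jaw of the dark steel clamp back about 47 mm and left it open. The purple and yellow look-alikes were not touched.
- **Cell:** I lifted the cell out and lowered it until the wrist force changed sign (−3 N to +5.6 N), then let go. It stands on its base near the middle of the tray.
- **Last checks:** In the final pictures the meter, post and driver look to be where they started. The gripper touches nothing, and the highest wrist force I read was about 22 N. No check failed; the camera estimates of the tray and clamp positions differed by only 2–4 mm.

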